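# Re-latch the hay rack's lever arch clip

## Task

The lever arch clip that holds the blue hay rack was left half shut, so its rings do not meet. Lift its red-tabbed lever right up so that the rings spring wide open, then press it fully down so that they close, and let go. Leave the rack lying in the clip and do not work the empty spare clip with the black tab.

Things in the scene. Friction and masses are not known exactly. Their poses are not given: they have to be found in the camera images.
- rack_clip: Chrome clip holding the blue hay rack, fixed to the shelf. Origin: centre line of its 75 x 130 x 5 mm dark base plate, at shelf level (plate x -45 to +30 mm); z up, y along the lever's hinge, x from the red tab towards the rack. Fixed posts at x +18, y +-40 mm, 38 mm high. Moving arches at y +-40 mm reach 48 mm high and swing towards -x as the lever lifts. Hinge axis along y through x -5, z 25 mm.
- rack_lever (a joint): Red-tabbed lever, rad: 0 down (rings shut), 1.4 up (rings open); starts at 0.25 to 0.5. Tab: cylinder 16 mm thick, 24 mm long along y, free all round; its centre at 0 is x -90, y 0, z 40 mm in the clip's frame (85 out from the hinge, 15 above it) and lifts up and towards +x. The arm to it is 12 mm wide. About 2 N at the tab moves it; it stays where left; the rings follow it.
- hay_rack: Blue plastic hay rack, loose, about 145 x 140 x 47 mm, 0.14 kg, lying on the shelf on the far side (+x) of its clip, with the two 16 mm holes of its 5 mm hanger flange over the clip's two posts. Origin: at shelf level, midway between the two holes; x points away from the clip into the basket, z up.
- spare_lever (a joint): Angle of the lever of the spare clip: the same kind of clip as the rack's, also fixed to the shelf, empty, with a black tab. Fully down, 0 rad, and to be left so.
Things that resemble listed ones, but are neither listed nor needed, are in the scene too. There is more than one size of the hay_rack; the one meant has the size given above.

How it is judged:
On the way:
1. the red-tabbed lever is lifted past 1.1 rad, so that the rings stand wide open (value of joint rack_lever above 1.1 rad), for 0.2 s.
At the end, for the whole second after the job is handed in: The red-tabbed lever is down again (below 0.17 rad) and at rest, so that the rings are shut; the hay rack lies still, within 20 mm of where it was and tilted under 0.17 rad; the spare clip's lever is down (below 0.17 rad) (value of joint each of rack_lever, spare_lever below 0.17 rad and velocity of joint rack_lever between -0.1 and 0.1 rad/s and distance of hay_rack from where it was at the start of the episode below 0.02 m and angle between hay_rack's own z axis and vertical below 0.17 rad and linear speed of hay_rack below 0.03 m/s); the robot touches nothing.
It fails at once if the spare clip's lever is lifted past 0.25 rad (value of joint spare_lever above 0.25 rad).
It also fails if it takes over 38 s, if anything falls off the work surface, if the arm or the gripper's body presses on something with over 40 N, if the wrist force passes 120 N, or if a joint passes its speed limit or range.

## Robot

A 7-joint arm with a two-finger parallel gripper is mounted at the origin on the work surface. World frame = base frame: x ahead of the robot, y to its left, z up, the work surface at z = 0. Lengths are in m, angles in rad, forces in N, time in s.
With the tool pointing down it reaches from about 0.425 to 0.925 m from the base axis. Payload 6.8 kg.
Tool frame: the origin (TCP) lies on the centre line of the jaws, within the pads' length; the fingertips stand 19 mm ahead of it and the grasp point (between the pads) is the TCP; z points along the fingers, y is the line along which they close (so a half turn about z gives the same grasp; the last joint's range is limited). The gripper opens to 85 mm and grips with 20 to 120 N. Pads are 22 mm wide; open, the fingers measure 114 mm over their backs; the gripper's body (76 mm by 85 mm) begins 54 mm behind the grasp point. The pads swing forward as they close: fully open they stand 13 mm farther back than shut.
Start: joints at [1.022, 0.477, 0.022, 1.555, -0.011, 1.109, -0.083], TCP at [0.288, -0.61, 0.25] pointing down, gripper open.
Joint ranges: [-2.96, 2.96], [-0.34, 2.1], [-1.41, 1.46], [0.24, 2.44], [-1.37, 4.51], [0.17, 1.92], [-2.96, 2.96]. Speed limits (rad/s): [2.39, 2.39, 3.14, 3.14, 3.14, 3.14, 3.14].

## Interface

Orientations are given as a rotation vector (axis times angle).
In Python, from bench import r gives the robot as it stands. The module is installed in compiled form; this text tells all that it offers.
- The arm moves only by the tool arm_command, never from a script. Its argument "rows" is a list of rows, each an object of numbers: "fingers": the opening, from -1 (shut) to 1 (fully open); "x", "y", "z": the shift along the tool's x, y, z in m; "ax", "ay", "az": the turn, a rotation vector about the tool's x, y, z in degrees. In form: [{"fingers": .., "x": .., "y": .., "z": .., "ax": .., "ay": .., "az": ..}, ...]. A call has 1 to 10 rows; each row shifts and turns the commanded pose from where the row before left it, along the tool's axes as they then stand; what a row does not reach is not made up. A row lasts 1/12 s, in which the tool goes at most 41.7 mm and 7.16 degrees, less where a joint would pass 70% of its speed; a pose out of reach is approached as far as the arm can. A call is refused whole if a number of a shift passes 0.0417 or a number of a turn 7.16, either way. A call with a gripper value outside its range is refused whole. The fingers move at their own pace and stop on an object; "grip_force" is the grip in N (left out, the last holds). Time passes only in rows, so rows that do not move let the fingers close. It gives the time, the measured TCP pose, the force, the opening and the grip force at its end, in the units of the state.
- r.get_obs(): the state, without advancing time (a new reading comes with each control period).
- r.grab_frame(name): name is "scene" or "top" or "wrist"; returns a dict with "frame" (400x640x3 uint8, red, green, blue), "depth" (400x640 float32, m along the optical axis (not along the pixel's ray), 0 where there is no reading), "K" (3x3 intrinsics, pixels), "world_from_camera" (4x4, takes a point from camera to world coordinates). Camera axes: x right, y down, z forward; pixel columns grow to the right and rows downward; lengths in m; the calibration is good to about 2 mm. A picture is of the moment at which its call begins.
- r.hand_in(): hands the job in; it is judged then, once.
The state is a dict: "clock": time; "joints": joint angles; "qvel": joint speeds; "tau": joint torques, N m; "tcp_pos": TCP position; "orientation": TCP orientation; "contact_force": force on the tool from outside, world axes, zero at the start; "moment": the same for the moment, N m; "grip_width": finger opening in m; "gripper_force": force on a finger pad.
Only numpy, scipy, OpenCV 4.12 (cv2) and the standard library are available. Lean on these libraries where they do the work, as an engineer would, in place of code of your own. Each camera call takes 0.05 s, during which the arm holds its last target. There are 200 camera calls.

## Working session

There is one attempt and no reset: what is moved stays moved. The work goes in short steps, Python scripts to look and compute and a tool call to move; the robot and the scene stay as the last step left them, time stands still between calls to the robot, and variables do not carry over. Pictures are saved under pics/ and viewed, at most 10 in all, crops included, and the job is handed in when it is done.

Besides the shell and the picture viewer there is one more tool, called after "Emit:" as name(argument=value, ...) on one line, values as JSON. arm_command: Moves the arm, as the interface text tells. Its arguments: {"type":"object","properties":{"rows":{"type":"array"},"grip_force":{"type":"number"}},"required":["rows"]}

```bash
mkdir -p pics; cat > h.py <<'E'
import numpy as np, cv2
from bench import r
def pts(f):
    K=f["K"];d=f["depth"];T=f["world_from_camera"]
    v,u=np.mgrid[:d.shape[0],:d.shape[1]]
    p=np.stack([(u-K[0,2])/K[0,0]*d,(v-K[1,2])/K[1,1]*d,d],-1)
    return p@T[:3,:3].T+T[:3,3]
def save(f,n): cv2.imwrite("pics/"+n,f["frame"][:,:,::-1])
E
python3 - <<'E'
from h import *
for n in("top","scene"):
    f=r.grab_frame(n);save(f,n+"0.png");np.savez("/tmp/"+n,**f)
    P=pts(f);h=cv2.cvtColor(f["frame"],cv2.COLOR_RGB2HSV)
    for c,m in(("red",((h[...,0]<8)|(h[...,0]>172))&(h[...,1]>130)&(h[...,2]>70)),("blue",(abs(h[...,0].astype(int)-110)<12)&(h[...,1]>120)&(h[...,2]>50))):
        k,l,s,ce=cv2.connectedComponentsWithStats(m.astype(np.uint8))
        for i in range(1,k):
            if s[i,4]>30:
                q=P[(l==i)&(f["depth"]>0)];print(n,c,s[i],ce[i].round(),np.median(q,0).round(3),q.min(0).round(3),q.max(0).round(3))
o=r.get_obs();print(o)
E
```

```text
top red [ 77 101  16  16 190] [ 85. 108.] [0.624 0.402 0.17 ] [ 0.61   0.388 -0.003] [0.686 0.511 0.174]
top red [231 191  12   8  86] [236. 195.] [0.488 0.156 0.071] [0.482 0.144 0.062] [0.496 0.166 0.076]
top blue [ 191   81   76   79 3988] [231. 119.] [0.651 0.181 0.01 ] [ 0.566  0.107 -0.004] [0.74  0.271 0.05 ]
top blue [ 286  166   61   61 1953] [316. 196.] [0.493 0.002 0.006] [ 0.431 -0.061 -0.006] [0.555 0.063 0.035]
top blue [ 171  230   56   52 2064] [198. 254.] [0.371 0.24  0.006] [ 0.315  0.183 -0.004] [0.419 0.3   0.036]
scene red [416 189  16   8 111] [423. 192.] [0.493 0.156 0.068] [ 0.383  0.145 -0.002] [0.499 0.192 0.072]
scene blue [ 426  164   67   39 1706] [459. 184.] [0.376 0.239 0.007] [ 0.284  0.183 -0.001] [0.422 0.291 0.032]
scene blue [ 288  191   73   51 2107] [322. 215.] [ 0.502 -0.001  0.009] [ 0.432 -0.061 -0.001] [0.558 0.061 0.032]
scene blue [ 391  255  132   87 9057] [451. 300.] [0.667 0.184 0.01 ] [ 0.562  0.108 -0.001] [0.726 0.26  0.047]
{'clock': 0.1, 'joints': array([ 1.02191002,  0.47774533,  0.02232876,  1.55634107, -0.01151145,
        1.10931324, -0.0831272 ]), 'qvel': array([ 0.00197369, -0.00121473, -0.00081949, -0.00091059, -0.00064567,
       -0.00042093,  0.00107975]), 'tau': array([ 4.83248979e-03, -5.97759461e+01,  1.61363829e+00, -2.81952703e+01,
        1.27972296e-02,  5.03780888e-03, -5.02679097e-05]), 'tcp_pos': array([ 0.28777689, -0.61002424,  0.2494088 ]), 'orientation': array([-3.06402931e+00, -6.86441742e-01,  7.38355735e-04]), 'contact_force': array([-0.21879025,  0.34260274,  0.18849504]), 'moment': array([0.03268435, 0.00665915, 0.01741991]), 'gripper_force': 0.0, 'grip_width': 0.08557015762943973}
```

View pics/top0.png

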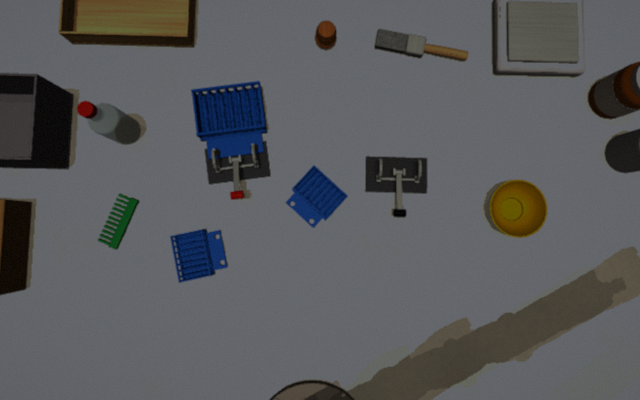

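View pics/scene0.png

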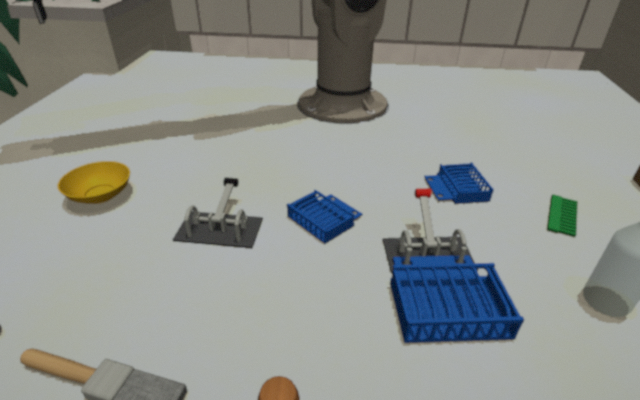

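The clip with the red tab is at px (236,195) in the top view, under the large blue rack. The spare, with the black tab, is at (400,212). Next I get the clip's yaw and the tool's axes.

```bash
python3 - <<'E'
from h import *
from scipy.spatial.transform import Rotation as R
f=dict(np.load("/tmp/top.npz"));P=pts(f);h=cv2.cvtColor(f["frame"],cv2.COLOR_RGB2HSV)
m=((abs(h[...,0].astype(int)-110)<12)&(h[...,1]>120)&(h[...,2]>50)).astype(np.uint8)
k,l,s,c=cv2.connectedComponentsWithStats(m)
i=1+np.argmax(s[1:,4]);q=P[(l==i)&(P[...,2]>.038)&(P[...,2]<.055)][:,:2].astype(np.float32)
print("rack rim",cv2.minAreaRect(q))
d=(f["frame"].max(-1)<75)&(h[...,1]<90)&(P[...,2]<.02); d[:130]=0;d[190:]=0;d[:,:195]=0;d[:,280:]=0
q=P[d][:,:2].astype(np.float32);print("plate",len(q),cv2.minAreaRect(q),np.median(P[d],0))
o=r.get_obs();print(R.from_rotvec(o["orientation"]).as_matrix().round(3))
E
```

```text
rack rim ((0.6674723029136658, 0.182883620262146), (0.09646833688020706, 0.13927264511585236), 8.674293518066406)
plate 1291 ((0.5642580986022949, 0.1751321703195572), (0.11889638006687164, 0.14937043190002441), 5.076308250427246) [0.54849117 0.15658248 0.00475467]
[[ 0.904  0.427 -0.001]
 [ 0.427 -0.904  0.001]
 [-0.    -0.002 -1.   ]]
```

Emit:
arm_command(rows=[{"fingers": 0.4, "az": 5.6, "x": 0.02, "y": -0.02}, {"fingers": 0.4, "az": 5.6, "x": 0.025, "y": -0.03}, {"fingers": 0.4, "az": 5.5, "x": 0.025, "y": -0.03}, {"fingers": 0.4, "x": 0.025, "y": -0.033}, {"fingers": 0.4, "x": 0.025, "y": -0.033}, {"fingers": 0.4, "x": 0.025, "y": -0.033}, {"fingers": 0.4, "x": 0.025, "y": -0.033}, {"fingers": 0.4, "x": 0.025, "y": -0.033}, {"fingers": 0.4, "x": 0.02, "y": -0.036}, {"fingers": 0.4, "x": 0.02, "y": -0.036}])

```text
validation failed for argument at $.ro...
```

Emit:
arm_command(rows=[{"fingers": 0.4, "x": 0.02, "y": -0.02, "z": 0, "ax": 0, "ay": 0, "az": 5.6}, {"fingers": 0.4, "x": 0.025, "y": -0.03, "z": 0, "ax": 0, "ay": 0, "az": 5.6}, {"fingers": 0.4, "x": 0.025, "y": -0.03, "z": 0, "ax": 0, "ay": 0, "az": 5.5}, {"fingers": 0.4, "x": 0.025, "y": -0.033, "z": 0, "ax": 0, "ay": 0, "az": 0}, {"fingers": 0.4, "x": 0.025, "y": -0.033, "z": 0, "ax": 0, "ay": 0, "az": 0}, {"fingers": 0.4, "x": 0.025, "y": -0.033, "z": 0, "ax": 0, "ay": 0, "az": 0}, {"fingers": 0.4, "x": 0.025, "y": -0.033, "z": 0, "ax": 0, "ay": 0, "az": 0}, {"fingers": 0.4, "x": 0.025, "y": -0.033, "z": 0, "ax": 0, "ay": 0, "az": 0}, {"fingers": 0.4, "x": 0.02, "y": -0.036, "z": 0, "ax": 0, "ay": 0, "az": 0}, {"fingers": 0.4, "x": 0.02, "y": -0.036, "z": 0, "ax": 0, "ay": 0, "az": 0}])

```text
clock: 0.93
tcp_pos: [0.4562, -0.2511, 0.2501]
orientation: [-3.133, -0.235, 0.0]
contact_force: [0.2, 0.2, -0.5]
grip_width: 0.0601
gripper_force: 0.0
```

Emit:
arm_command(rows=[{"fingers": 0.2, "x": 0.009, "y": -0.039, "z": 0, "ax": 0, "ay": 0, "az": 0}, {"fingers": 0.2, "x": 0.009, "y": -0.039, "z": 0, "ax": 0, "ay": 0, "az": 0}, {"fingers": 0.2, "x": 0.009, "y": -0.039, "z": 0, "ax": 0, "ay": 0, "az": 0}, {"fingers": 0.2, "x": 0.009, "y": -0.039, "z": 0, "ax": 0, "ay": 0, "az": 0}, {"fingers": 0.2, "x": 0.009, "y": -0.039, "z": 0, "ax": 0, "ay": 0, "az": 0}, {"fingers": 0.2, "x": 0.009, "y": -0.039, "z": 0, "ax": 0, "ay": 0, "az": 0}, {"fingers": 0.2, "x": 0.009, "y": -0.039, "z": 0.01, "ax": 0, "ay": 0, "az": 0}, {"fingers": 0.2, "x": 0.009, "y": -0.039, "z": 0.02, "ax": 0, "ay": 0, "az": 0}, {"fingers": 0.2, "x": 0.009, "y": -0.035, "z": 0.02, "ax": 0, "ay": 0, "az": 0}, {"fingers": 0.2, "x": 0, "y": 0, "z": 0.02, "ax": 0, "ay": 0, "az": 0}])

```text
clock: 1.77
tcp_pos: [0.4843, 0.1079, 0.1816]
orientation: [-3.127, -0.249, -0.004]
contact_force: [0.2, -0.1, 0.2]
grip_width: 0.051
gripper_force: 0.0
```

```bash
python3 - <<'E'
from h import *
f=r.grab_frame("wrist");save(f,"w1.png");P=pts(f);h=cv2.cvtColor(f["frame"],cv2.COLOR_RGB2HSV)
m=(((h[...,0]<8)|(h[...,0]>172))&(h[...,1]>130)&(h[...,2]>60)&(f["depth"]>0)).astype(np.uint8)
k,l,s,c=cv2.connectedComponentsWithStats(m)
o=r.get_obs();print(o["tcp_pos"],o["grip_width"])
yaw=np.deg2rad(8.6);ex=np.array([np.cos(yaw),np.sin(yaw),0]);ey=np.array([np.sin(yaw),-np.cos(yaw),0])
for i in range(1,k):
    if s[i,4]>50:
        q=cv2.erode((l==i).astype(np.uint8),np.ones((3,3)))>0;q=P[q];d=q-o["tcp_pos"]
        print(s[i],q.min(0),q.max(0),np.median(q,0));print("tool x",np.percentile(d@ex,[2,50,98]),"tool y",np.percentile(d@ey,[2,50,98]))
E
```

```text
[0.48181011 0.10319112 0.17743487] 0.0513006888674136
[238 179  34  21 663] [0.48262646 0.14447626 0.06496889] [0.49817029 0.16793298 0.07297613] [0.49143496 0.15643949 0.07056845]
tool x [0.01027573 0.01744375 0.02288822] tool y [-0.06173649 -0.05124311 -0.04029672]
```

View pics/w1.png

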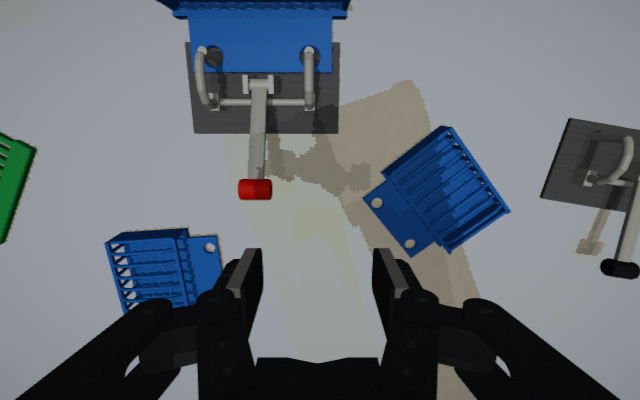

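The tab is at px (255,189) in the wrist view. That is 17 mm ahead in tool x, -51 mm in tool y and about 113 mm below the TCP.

Emit:
arm_command(rows=[{"fingers": 0.2, "x": 0.009, "y": -0.026, "z": 0, "ax": 0, "ay": 0, "az": 0}, {"fingers": 0.2, "x": 0.008, "y": -0.025, "z": 0.01, "ax": 0, "ay": 0, "az": 0}, {"fingers": 0.2, "x": 0, "y": 0, "z": 0.02, "ax": 0, "ay": 0, "az": 0}, {"fingers": 0.2, "x": 0, "y": 0, "z": 0.01, "ax": 0, "ay": 0, "az": 0}, {"fingers": 0.2, "x": 0, "y": 0, "z": 0.0, "ax": 0, "ay": 0, "az": 0}, {"fingers": 0.2, "x": 0, "y": 0, "z": 0, "ax": 0, "ay": 0, "az": 0}])

```text
clock: 2.32
tcp_pos: [0.4929, 0.1505, 0.1414]
orientation: [3.132, 0.231, -0.003]
contact_force: [-0.9, 0.9, -0.1]
grip_width: 0.0515
gripper_force: 0.0
```

```bash
python3 - <<'E'
from h import *
from scipy.spatial.transform import Rotation as R
f=r.grab_frame("wrist");P=pts(f);h=cv2.cvtColor(f["frame"],cv2.COLOR_RGB2HSV)
m=(((h[...,0]<8)|(h[...,0]>172))&(h[...,1]>130)&(h[...,2]>60)&(f["depth"]>0)).astype(np.uint8)
o=r.get_obs();M=R.from_rotvec(o["orientation"]).as_matrix()
q=P[cv2.erode(m,np.ones((3,3)))>0];q=q[abs(q[:,2]-.065)<.03]
print(o["tcp_pos"],M.round(3),np.percentile((q-o["tcp_pos"])@M,[2,50,98],axis=0).round(4),np.percentile(q,[2,50,98],axis=0).round(4))
E
```

```text
[0.49351931 0.15082239 0.14203398] [[ 0.989  0.147 -0.   ]
 [ 0.147 -0.989 -0.001]
 [-0.     0.001 -1.   ]] [[-0.0079 -0.017   0.0695]
 [-0.0005 -0.0064  0.0715]
 [ 0.0045  0.0038  0.0769]] [[0.4844 0.1466 0.0651]
 [0.4921 0.1571 0.0705]
 [0.4977 0.1674 0.0725]]
```

Emit:
arm_command(grip_force=30, rows=[{"fingers": 0.2, "x": -0.001, "y": -0.006, "z": 0.02, "ax": 0, "ay": 0, "az": 0}, {"fingers": 0.2, "x": 0, "y": 0, "z": 0.025, "ax": 0, "ay": 0, "az": 0}, {"fingers": 0.2, "x": 0, "y": 0, "z": 0.02, "ax": 0, "ay": 0, "az": 0}, {"fingers": 0.2, "x": 0, "y": 0, "z": 0.012, "ax": 0, "ay": 0, "az": 0}, {"fingers": 0.2, "x": 0, "y": 0, "z": 0, "ax": 0, "ay": 0, "az": 0}, {"fingers": -1, "x": 0, "y": 0, "z": 0, "ax": 0, "ay": 0, "az": 0}, {"fingers": -1, "x": 0, "y": 0, "z": 0, "ax": 0, "ay": 0, "az": 0}, {"fingers": -1, "x": 0, "y": 0, "z": 0, "ax": 0, "ay": 0, "az": 0}, {"fingers": -1, "x": 0, "y": 0, "z": 0, "ax": 0, "ay": 0, "az": 0}])

```text
clock: 3.12
tcp_pos: [0.4924, 0.1572, 0.0659]
orientation: [3.132, 0.233, 0.003]
contact_force: [0.4, -4.4, 2.0]
grip_width: 0.023
gripper_force: 32.3
```

Emit:
arm_command(rows=[{"fingers": -1, "x": 0.007, "y": 0, "z": -0.0113, "ax": 0, "ay": 0, "az": 0}, {"fingers": -1, "x": 0.0083, "y": 0, "z": -0.0099, "ax": 0, "ay": 0, "az": 0}, {"fingers": -1, "x": 0.0098, "y": 0, "z": -0.0085, "ax": 0, "ay": 0, "az": 0}, {"fingers": -1, "x": 0, "y": 0, "z": 0, "ax": 0, "ay": 0, "az": 0}])

```text
clock: 3.45
tcp_pos: [0.5174, 0.1611, 0.0959]
orientation: [3.132, 0.232, 0.001]
contact_force: [-3.5, -3.9, 4.5]
grip_width: 0.0233
gripper_force: 30.9
```

Emit:
arm_command(rows=[{"fingers": -1, "x": 0.0109, "y": 0, "z": -0.0069, "ax": 0, "ay": 0, "az": 0}, {"fingers": -1, "x": 0.0119, "y": 0, "z": -0.0052, "ax": 0, "ay": 0, "az": 0}, {"fingers": -1, "x": 0.0124, "y": 0, "z": -0.0034, "ax": 0, "ay": 0, "az": 0}, {"fingers": -1, "x": 0.0086, "y": 0, "z": -0.0012, "ax": 0, "ay": 0, "az": 0}, {"fingers": -1, "x": 0, "y": 0, "z": 0, "ax": 0, "ay": 0, "az": 0}, {"fingers": -1, "x": 0, "y": 0, "z": 0, "ax": 0, "ay": 0, "az": 0}, {"fingers": -1, "x": 0, "y": 0, "z": 0, "ax": 0, "ay": 0, "az": 0}, {"fingers": -1, "x": 0, "y": 0, "z": 0, "ax": 0, "ay": 0, "az": 0}])

```text
clock: 4.12
tcp_pos: [0.5596, 0.1678, 0.1112]
orientation: [3.132, 0.234, 0.001]
contact_force: [-0.0, -4.0, 3.7]
grip_width: 0.0233
gripper_force: 30.0
```

```bash
python3 - <<'E'
from h import *
f=r.grab_frame("scene");cv2.imwrite("pics/s2.png",cv2.resize(f["frame"][120:360,300:560,::-1],None,fx=2.3,fy=2.3))
E
```

```text
(no output)
```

View pics/s2.png

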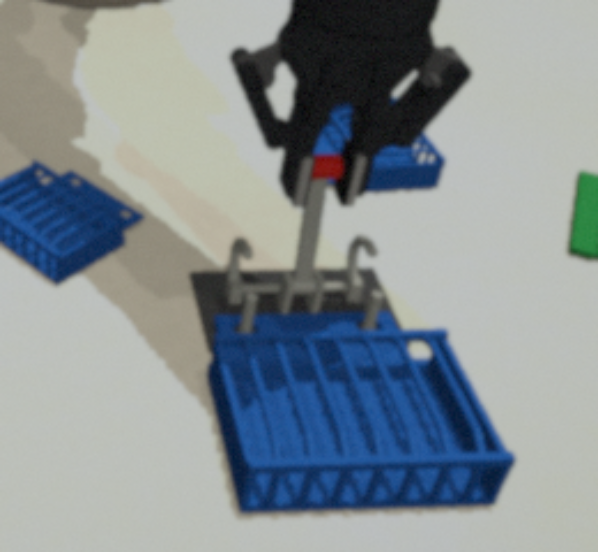

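The lever is up in the gripper, with the tab at px (327,166) in the crop. The rings stand open at (240,260) and (358,255), and the rack has not moved. Next I reverse the arc.

Emit:
arm_command(rows=[{"fingers": -1, "x": -0.0086, "y": 0, "z": 0.0012, "ax": 0, "ay": 0, "az": 0}, {"fingers": -1, "x": -0.0124, "y": 0, "z": 0.0034, "ax": 0, "ay": 0, "az": 0}, {"fingers": -1, "x": -0.0119, "y": 0, "z": 0.0052, "ax": 0, "ay": 0, "az": 0}, {"fingers": -1, "x": -0.0109, "y": 0, "z": 0.0069, "ax": 0, "ay": 0, "az": 0}, {"fingers": -1, "x": -0.0098, "y": 0, "z": 0.0085, "ax": 0, "ay": 0, "az": 0}, {"fingers": -1, "x": -0.0083, "y": 0, "z": 0.0099, "ax": 0, "ay": 0, "az": 0}, {"fingers": -1, "x": -0.007, "y": 0, "z": 0.0113, "ax": 0, "ay": 0, "az": 0}, {"fingers": -1, "x": -0.005, "y": 0, "z": 0.0119, "ax": 0, "ay": 0, "az": 0}, {"fingers": -1, "x": 0, "y": 0, "z": 0, "ax": 0, "ay": 0, "az": 0}])

```text
clock: 4.92
tcp_pos: [0.4865, 0.1563, 0.0516]
orientation: [3.133, 0.233, 0.002]
contact_force: [3.0, -6.4, 1.1]
grip_width: 0.0232
gripper_force: 35.7
```

Emit:
arm_command(rows=[{"fingers": -1, "x": -0.002, "y": 0, "z": 0.006, "ax": 0, "ay": 0, "az": 0}, {"fingers": -1, "x": -0.001, "y": 0, "z": 0.005, "ax": 0, "ay": 0, "az": 0}, {"fingers": -1, "x": 0, "y": 0, "z": 0.002, "ax": 0, "ay": 0, "az": 0}, {"fingers": -1, "x": 0, "y": 0, "z": 0, "ax": 0, "ay": 0, "az": 0}, {"fingers": -1, "x": 0, "y": 0, "z": 0, "ax": 0, "ay": 0, "az": 0}])

```text
clock: 5.33
tcp_pos: [0.4838, 0.156, 0.0409]
orientation: [3.132, 0.233, 0.001]
contact_force: [-2.5, -7.9, 18.3]
grip_width: 0.0234
gripper_force: 38.0
```

An upward force of 18 N shows the lever is at its lower stop. I let go and back off.

Emit:
arm_command(rows=[{"fingers": 0.2, "x": 0, "y": 0, "z": 0, "ax": 0, "ay": 0, "az": 0}, {"fingers": 0.2, "x": 0, "y": 0, "z": 0, "ax": 0, "ay": 0, "az": 0}, {"fingers": 0.2, "x": 0, "y": 0, "z": 0, "ax": 0, "ay": 0, "az": 0}, {"fingers": 0.2, "x": 0, "y": 0, "z": 0, "ax": 0, "ay": 0, "az": 0}, {"fingers": 0.2, "x": 0, "y": 0, "z": -0.02, "ax": 0, "ay": 0, "az": 0}, {"fingers": 0.2, "x": 0, "y": 0, "z": -0.03, "ax": 0, "ay": 0, "az": 0}, {"fingers": 0.2, "x": 0, "y": 0, "z": -0.03, "ax": 0, "ay": 0, "az": 0}, {"fingers": 0.2, "x": 0, "y": 0, "z": -0.03, "ax": 0, "ay": 0, "az": 0}, {"fingers": 0.2, "x": 0, "y": 0, "z": 0, "ax": 0, "ay": 0, "az": 0}, {"fingers": 0.2, "x": 0, "y": 0, "z": 0, "ax": 0, "ay": 0, "az": 0}])

```text
clock: 6.17
tcp_pos: [0.4847, 0.1577, 0.1513]
orientation: [-3.131, -0.235, -0.006]
contact_force: [-0.2, 0.5, -0.3]
grip_width: 0.0513
gripper_force: 0.0
```

```bash
python3 - <<'E'
from h import *
f=r.grab_frame("wrist");save(f,"w3.png");P=pts(f);h=cv2.cvtColor(f["frame"],cv2.COLOR_RGB2HSV)
m=(((h[...,0]<8)|(h[...,0]>172))&(h[...,1]>130)&(h[...,2]>60)&(f["depth"]>0)).astype(np.uint8)
q=P[cv2.erode(m,np.ones((3,3)))>0];q=q[q[:,2]<.12]
print(r.get_obs()["tcp_pos"],np.percentile(q,[2,50,98],axis=0).round(4))
f=r.grab_frame("scene");h=cv2.cvtColor(f["frame"],cv2.COLOR_RGB2HSV)
k,l,s,c=cv2.connectedComponentsWithStats(((abs(h[...,0].astype(int)-110)<12)&(h[...,1]>120)&(h[...,2]>50)).astype(np.uint8))
i=1+np.argmax(s[1:,4]);print(s[i],c[i])
E
```

```text
[0.48366664 0.15717819 0.14989985] [[0.476  0.1456 0.0413]
 [0.4832 0.1553 0.0458]
 [0.489  0.1658 0.0477]]
[ 392  255  131   87 9092] [451.17718874 300.30774307]
```

View pics/w3.png

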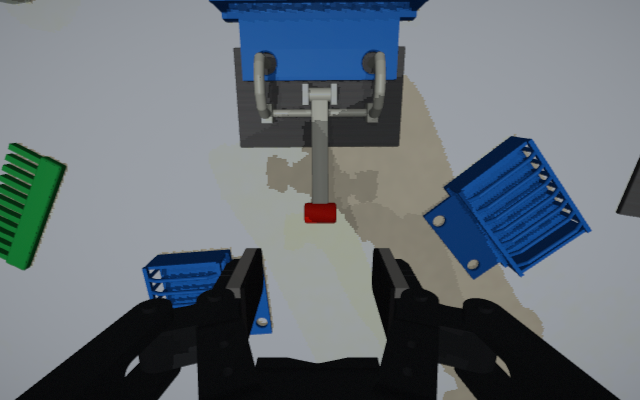

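The tab, at px (320,213), has its top at z = 48 mm, so the lever is fully down. The rings, at (260,85) and (378,85), meet the posts. The rack's outline is unchanged from the first picture and the gripper is clear.

```bash
python3 -c "
from bench import r
print(r.hand_in())"
```

```text
the job is handed in; nothing more can be done
None
```

I lifted the red-tabbed lever to about 1.3 rad so the rings opened wide, pressed it fully down onto its stop and let go; the rack has not moved, the spare clip was not touched, and the job was handed in (no verdict was returned).

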